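# Check a coil spring on the bench spring tester

### The job

Stand the red-capped coil spring upright in the middle of the spring tester's round pan. Then press it straight down until its top is level with the red mark on the post, and hold it there for a second so that its force can be read on the dial. Let it come back up and leave it standing free on the pan; do not disturb the white-capped spring.

Things in the scene. Friction and masses are not known exactly. Their poses are not given: they have to be found in the camera images.
- red_cap: Red cap (40 mm disc, 12 mm thick) on top of the loose, upright spring to test; origin: centre of its top face, z up. Free spring: 80 mm tall, 0.15 kg, 36 mm steel coil under the cap, 40 mm red foot, 10 mm thick. Grip cap or coil to lift. Pressed, the cap goes straight down: 1 N, then 0.4 N per mm (11 N at 25 mm), solid at 34 mm; let go, it returns to full height without jumping.
- white_cap: White cap of a second spring, same shape and size, standing loose on the mat 80 mm or more from the red one, on either side of it; origin: centre of its top face, 80 mm above the mat. Leave it. Also on the mat: circuit board and solder reel (farther out, to 45 mm tall), screwdriver (nearer the robot).
- pan (a point): Centre of the top of the tester's flat pan (90 mm round, 52 mm above the mat; sinks 0.25 mm per N, this point stays). z up, x, y along the fixed grey box (170 x 240 mm, 40 high). White post (22 x 8 mm) 75 mm away to -y, its top 98 mm above this point; the red mark is a 12 mm band on it, centred 55 mm above this point. A free spring on the pan stands 80 mm high, so it goes down 25 mm.
- dial (a joint): Angle of the red needle of the white dial (88 mm, face up on the tester's box, 135 mm from the pan's centre to its -y), showing the load on the pan: 0 rad empty, 0.15 rad per N clockwise, a tick every 2 N to 20 N, green sector 9 to 16 N. The free spring alone shows about 0.2 rad, pressed to the mark about 1.7 rad.
Not all that is in view belongs to the job. What is shaped like the part that bears red_cap but green or purple is not meant.

How it is judged (in metres and radians):
On the way:
1. the red-capped spring, upright on the pan, is pressed down to the red mark and held there, its force showing on the dial (horizontal distance between red_cap and pan below 0.02 m and z of red_cap in the frame of pan between 0.047 and 0.063 m and angle between red_cap's own z axis and vertical below 0.17 rad and value of joint dial above 1.05 rad), for 0.5 s.
At the end, for the whole second after the job is handed in: Once held at the mark (top within 8 mm of its centre), the red spring stands free, at rest, upright (10 degrees), within 20 mm of the pan's centre, at full height within 6 mm, dial below 4 N; the white spring stands upright within 20 mm of where it was (horizontal distance between red_cap and pan below 0.02 m and z of red_cap in the frame of pan between 0.074 and 0.086 m and angle between each of red_cap, white_cap's own z axis and vertical below 0.17 rad and linear speed of red_cap below 0.02 m/s and value of joint dial below 0.6 rad and distance of white_cap from where it was at the start of the episode below 0.02 m); the robot touches nothing.
It fails at once if the white-capped spring is knocked over or carried off (angle between white_cap's own z axis and vertical above 0.35 rad or distance of white_cap from where it was at the start of the episode above 0.04 m).
It also fails if it takes over 48 s, if anything falls off the work surface, if the arm or the gripper's body presses on something with over 40 N, if the wrist force passes 120 N, or if a joint passes its speed limit or range.

### The arm

A 6-joint arm with a two-finger parallel gripper is mounted at the origin on the work surface. World frame = base frame: x ahead of the robot, y to its left, z up, the work surface at z = 0. Lengths are in m, angles in degrees, forces in N, time in s.
With the tool pointing down it reaches from about 0.375 to 0.9 m from the base axis. Payload 3.1 kg.
Tool frame: the origin (TCP) lies midway between the tips of the shut fingers; the grasp point (between the pads) lies bot.hold_point_z behind it (bot.hold_point_z is the distance from the TCP to the grasp point, in m); z points along the fingers, y is the direction in which the jaws open and shut (so a half turn about z gives the same grasp; the last joint's range is limited). The gripper opens to 87 mm and grips with 3 to 60 N. Pads are 19 mm wide; open, the fingers measure 117 mm over their backs; the gripper's body (75 mm by 190 mm) begins 51 mm behind the grasp point.
Start: joints at [62.653, 30.224, 82.088, -0, 67.689, -10.227], TCP at [0.184, 0.597, 0.223] pointing down, gripper open.
Joint ranges: [-176.69, 176.69], [-43.24, 126.21], [12.49, 139.97], [-82, 262], [0, 151.66], [-163.58, 163.58]. Speed limits (degrees/s): [159.86, 159.86, 180, 180, 180, 180].

### API

Orientations are given as a 3x3 rotation matrix whose columns are the frame's x, y, z axes.
In Python, from rig import bot, vision gives the robot as it stands.
- The arm moves only by the shell command python3 -m inch 'ROWS'. ROWS is JSON, a list of rows, each a list of 5 numbers: the finger opening in mm, from 0 to 87, then the shift along the tool's x, y, z in mm, then the turn about the tool's z in rad. In form: [[hand, dx, dy, dz, roll], ...]. A call has 1 to 8 rows; each row is the pose to reach, as a shift and turn from the pose measured when the call began, along the tool's axes at that moment; what a row does not reach only later rows make up. A row lasts 1/10 s, in which the tool goes at most 50 mm and 8.59 degrees, less where a joint would pass 70% of its speed; a pose out of reach is approached as far as the arm can. A call with a gripper value outside its range is refused whole. The fingers move at their own pace and stop on an object; the grip force is fixed at half the most. Time passes only in rows, so rows that repeat a pose let the fingers close. It gives the time, the measured TCP pose, the force and the opening at its end, in the units of the state.
- bot.read_state(): the state, without advancing time (a new reading comes with each control period).
- vision.capture(name): name is "side" or "top" or "wrist"; returns (picture, depth): 400x640x3 uint8, red, green, blue; 400x640 float32, m along the optical axis (not along the pixel's ray), 0 where there is no reading.
- vision.camera_model(name): a dict with "intrinsics" (3x3 intrinsics, pixels), "dist" ([k1, k2, p1, p2, k3] as OpenCV has them; the pictures are not rectified), "camera_from_world" (4x4, takes a point from world to camera coordinates). Camera axes: x right, y down, z forward; pixel columns grow to the right and rows downward; lengths in m; the calibration is good to about 2 mm. A picture is of the moment at which its call begins: read the wrist's pose just before it. camera_model takes no time and is no camera call; for the wrist camera it gives the pose at the moment of the call.
- bot.hand_in(): hands the job in, once; it reports no verdict.
The state is a dict: "time_s": time; "joint_positions": joint angles; "qvel": joint speeds; "tau": joint torques, N m; "position": TCP position; "tcp_rot": TCP orientation; "force": force on the tool from outside, world axes, zero at the start; "moment": the same for the moment, N m; "opening": opening from 0.0 (shut) to 1.0 (fully open).
Only numpy, scipy, OpenCV 4.12 (cv2) and the standard library are available. Lean on these libraries where they do the work, as an engineer would, in place of code of your own. Each camera call takes 0.05 s, during which the arm holds its last target. There are 200 camera calls.

## Working session

There is one attempt and no reset: what is moved stays moved. The work goes in short steps, Python scripts to look and compute and a shell command to move; the robot and the scene stay as the last step left them, time stands still between calls to the robot, and variables do not carry over. Pictures are saved under pics/ and viewed, about 8 in all and at most 12, crops included, and the job is handed in when it is done.

```bash
mkdir -p pics; cat > h.py <<'E'
import numpy as np, cv2
from rig import bot, vision
def grab(n):
    m=vision.camera_model(n); p,d=vision.capture(n); return p,d,m
def ray_plane(m,uv,z):
    K=np.array(m["intrinsics"]);D=np.array(m["dist"],float);T=np.array(m["camera_from_world"])
    q=cv2.undistortPoints(np.array([[uv]],float),K,D)[0,0]
    R=T[:3,:3];c=-R.T@T[:3,3];r=R.T@np.array([q[0],q[1],1]);return c+r*(z-c[2])/r[2]
def cloud(m,d):
    K=np.array(m["intrinsics"]);D=np.array(m["dist"],float);T=np.array(m["camera_from_world"])
    v,u=np.mgrid[:400,:640];q=cv2.undistortPoints(np.stack([u,v],-1).reshape(-1,1,2).astype(float),K,D)[:,0]
    P=np.c_[q,np.ones(len(q))]*d.reshape(-1,1);return ((P-T[:3,3])@T[:3,:3]).reshape(400,640,3)
def masks(p):
    h=cv2.cvtColor(p,cv2.COLOR_RGB2HSV);H,S,V=h[...,0],h[...,1],h[...,2]
    return {"red":((H<8)|(H>172))&(S>130)&(V>70),"white":(S<40)&(V>190)}
def save(n,p): cv2.imwrite("pics/"+n,p[...,::-1])
E
python3 - <<'E'
from h import *
s=bot.read_state();print(s["time_s"],s["position"],bot.hold_point_z,s["opening"]);print(s["tcp_rot"])
for n in("top","side"):
    p,d,m=grab(n);save(n+"0.png",p);C=cloud(m,d)
    for k,mk in masks(p).items():
        N,L,st,c=cv2.connectedComponentsWithStats(mk.astype(np.uint8))
        for i in range(1,N):
            if st[i,4]>25: print(n,k,st[i],c[i].round(),np.median(C[(L==i)&(d>0)],axis=0).round(3))
E
```

```text
0.0 [0.18359519 0.59666707 0.22158036] 0.0187 0.9993307918421408
[[-9.55699898e-01  2.94341107e-01 -1.00914165e-03]
 [ 2.94342560e-01  9.55698085e-01 -1.90469376e-03]
 [ 4.03805071e-04 -2.11734896e-03 -9.99997677e-01]]
top red [237 204  22  21 316] [247. 213.] [0.482 0.143 0.08 ]
top white [  0   0  24   9 212] [11.  4.] [ 1.497  1.347 -0.749]
top white [ 25   0  26   9 222] [38.  4.] [ 1.496  1.229 -0.749]
top white [ 52   0  26   9 221] [64.  4.] [ 1.496  1.107 -0.748]
top white [ 79   0  26   9 196] [91.  4.] [ 1.497  0.988 -0.749]
top white [106   0  27   9 232] [119.   4.] [ 1.497  0.864 -0.748]
top white [134   0  26   9 232] [146.   4.] [ 1.496  0.743 -0.747]
top white [161   0  27  10 236] [174.   4.] [ 1.496  0.624 -0.748]
top white [189   0  27  10 227] [202.   4.] [ 1.499  0.498 -0.748]
top white [217   0  27  10 263] [230.   4.] [ 1.497  0.38  -0.748]
top white [245   0  26  11 281] [258.   5.] [ 1.499  0.258 -0.748]
top white [273   0  26  12 287] [286.   5.] [ 1.499  0.136 -0.748]
top white [301   0  26  12 280] [314.   5.] [ 1.5    0.014 -0.748]
top white [329   0  26 
[... 9121 characters left out ...]
88. 292.] [ 1.537  0.007 -0.751]
side white [264 287  20  18 282] [273. 296.] [0.563 0.261 0.081]
side white [170 290   8   6  37] [173. 292.] [0.787 0.261 0.021]
side white [  0 297  14  20 126] [  5. 304.] [ 1.857  0.108 -0.749]
side white [  0 299  40  29 688] [ 19. 313.] [ 1.769  0.141 -0.749]
side white [168 298   8   7  44] [171. 301.] [0.782 0.28  0.021]
side white [ 55 307  23  28 290] [ 66. 321.] [ 1.556  0.144 -0.749]
side white [166 307   8   7  44] [170. 310.] [0.779 0.299 0.021]
side white [ 26 319  10  10  43] [ 31. 324.] [ 1.691  0.175 -0.749]
side white [  0 328  20  14 160] [  7. 333.] [ 1.764  0.222 -0.749]
side white [ 16 367  29  33 398] [ 30. 381.] [ 1.555  0.374 -0.75 ]
```

View pics/top0.png

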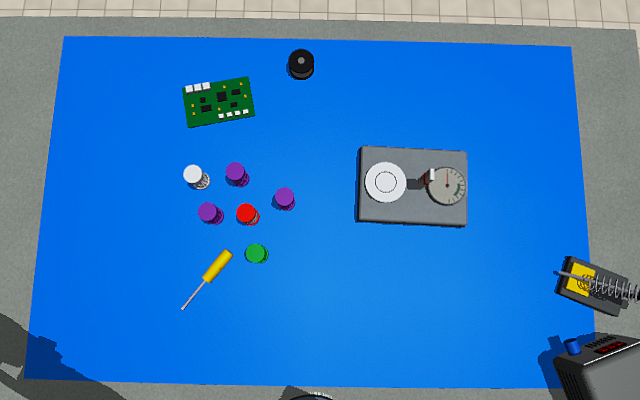

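View pics/side0.png

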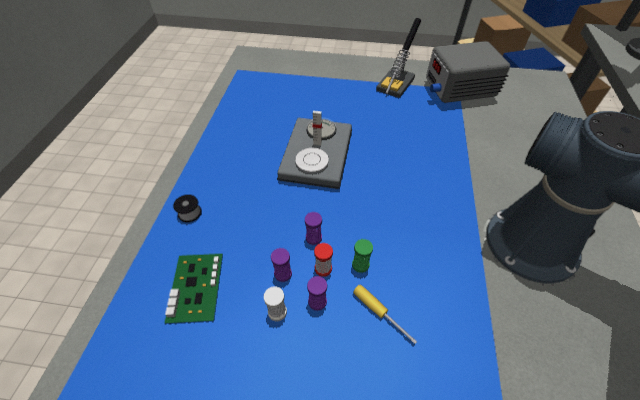

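Red-capped spring: one red cap, top view (247,213), side view (323,252). It is the only red one and has a steel coil. The look-alikes in the top view are purple at (236,173), (285,198) and (210,212), and green at (257,253). The white cap is at (192,174). The tester's pan is at (385,182), with the post at about (430,174).

```bash
python3 - <<'E'
from h import *
p,d,m=grab("top");C=cloud(m,d);h=cv2.cvtColor(p,cv2.COLOR_RGB2HSV)
sel=lambda k:k&(C[...,2]>.072)&(C[...,2]<.09)
K={"red":masks(p)["red"],"white":masks(p)["white"],"purple":(h[...,0]>130)&(h[...,0]<160)&(h[...,1]>100),"green":(h[...,0]>45)&(h[...,0]<80)&(h[...,1]>100)}
red=C[sel(K["red"])].mean(0)
for k,mk in K.items():
    N,L,st,c=cv2.connectedComponentsWithStats(sel(mk).astype(np.uint8))
    for i in range(1,N):
        if st[i,4]>60:
            x=C[L==i];q=(x.min(0)+x.max(0))/2;print(k,q.round(4),x.mean(0).round(4),"dir deg",np.degrees(np.arctan2(*(q-red)[[1,0]])).round(),"dist",np.hypot(*(q-red)[:2]).round(3))
# pan
N,L,st,c=cv2.connectedComponentsWithStats((K["white"]&(abs(C[...,2]-.052)<.006)).astype(np.uint8))
for i in range(1,N):
    if st[i,4]>300:
        cn=max(cv2.findContours((L==i).astype(np.uint8),0,1)[0],key=cv2.contourArea);e=cv2.fitEllipse(cn);print("pan",e,ray_plane(m,e[0],.052),C[L==i].mean(0))
# box edges
b=(abs(C[...,2]-.04)<.005)&(C[...,1]<0)&(C[...,0]<.75);b=b.astype(np.uint8)
pts=C[b>0][:,:2].astype(np.float32);print("box",cv2.minAreaRect(pts))
E
```

```text
red [0.4817 0.144  0.0797] [0.4826 0.1442 0.0799] dir deg -168.0 dist 0.001
white [0.5637 0.2605 0.0803] [0.5635 0.2605 0.0802] dir deg 55.0 dist 0.142
purple [0.5708 0.1709 0.0792] [0.57   0.1708 0.0799] dir deg 17.0 dist 0.092
purple [0.5171 0.0655 0.0783] [0.5173 0.0653 0.08  ] dir deg -66.0 dist 0.086
purple [0.4826 0.2251 0.0783] [0.4828 0.2245 0.0799] dir deg 90.0 dist 0.081
green [0.3994 0.1216 0.0796] [0.3996 0.1215 0.0801] dir deg -165.0 dist 0.086
pan ((385.2693786621094, 181.72396850585938), (38.70198440551758, 40.02850341796875), 115.11338806152344) [ 0.55890897 -0.15185441  0.052     ] [ 0.55884316 -0.15188489  0.05227911]
box ((0.4273708462715149, -0.3686138391494751), (0.6840701103210449, 0.27219435572624207), 50.07632827758789)
```

```bash
python3 -m inch '[[87,-418,-345,0,0.33],[87,-418,-345,0,0.33],[87,-418,-345,0,0.33],[87,-418,-345,0,0.33],[87,-418,-345,0,0.33],[87,-418,-345,0,0.33],[87,-418,-345,0,0.33],[87,-418,-345,0,0.33]]'
cat >> h.py <<'E'
def to(target,yaw=None):
    s=bot.read_state();R=np.array(s["tcp_rot"]);d=R.T@(np.array(target)-s["position"])*1000
    y=np.degrees(np.arctan2(R[1,1],R[0,1]));print("t",s["time_s"],"pos",s["position"].__repr__(),"yaw",y,"F",s["force"],"op",s["opening"])
    print("tilt",np.degrees(np.arccos(-R[2,2])),"shift",d.round(1),"roll", None if yaw is None else -np.radians((yaw-y+90)%180-90))
E
python3 -c "
from h import *
to([.482,.144,.2],54)"
```

```text
time_s: 0.95
position: [0.4042, 0.2612, 0.2223]
tcp_rot: [[-0.809, 0.588, -0.001], [0.588, 0.809, -0.001], [-0.0, -0.002, -1.0]]
force: [1.1, -0.6, 0.5]
opening: 1.002
t 0.95 pos array([0.40418262, 0.26117524, 0.22230971]) yaw 53.98074066005411 F [ 1.08716911 -0.58617477  0.50386205] op 1.0024133909357416
tilt 0.08961715853223028 shift [-131.8  -49.    22.4] roll -0.00033613889381664736
```

```bash
python3 -m inch '[[87,-132,-49,22,0],[87,-132,-49,22,0],[87,-132,-49,22,0],[87,-132,-49,22,0],[87,-132,-49,22,0]]' | head -2
python3 - <<'E'
from h import *
to([.482,.144,.055],54)
p,d,m=grab("wrist");save("w1.png",p);C=cloud(m,d)
k=masks(p)["red"]&(C[...,2]>.07);x=C[k];
if len(x): print((x.min(0)+x.max(0))/2,x.mean(0),np.argwhere(k).mean(0),k.sum())
cn=max(cv2.findContours(k.astype(np.uint8),0,1)[0],key=cv2.contourArea);e=cv2.fitEllipse(cn);print(e,ray_plane(m,e[0],.08))
E
```

```text
time_s: 1.45
position: [0.4821, 0.143, 0.2]
t 1.45 pos array([0.48213871, 0.14297037, 0.19997326]) yaw 53.8117645796683 F [-0.28678634  0.12078934 -0.76913131] op 1.0023856001984497
tilt 0.14138175646135556 shift [  0.5   1.1 145. ] roll -0.0032853278536635303
[0.46046773 0.15742002 0.21921747] [0.48033323 0.14620357 0.0809717 ] [193.37149533 318.3271028 ] 1284
((318.3247985839844, 193.399658203125), (39.132545471191406, 39.952754974365234), 80.80115509033203) [0.48046208 0.14611163 0.08      ]
```

View pics/w1.png

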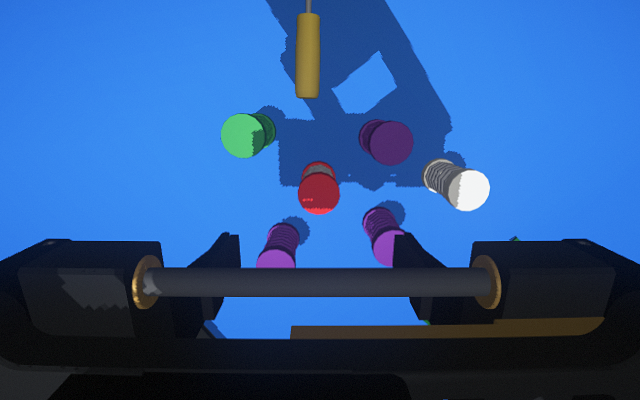

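The wrist view shows the only red cap at (318,193), clear of both finger lanes. Green is at (243,135), purple at (386,142), (276,258) and (385,247), and white at (470,190). I'll confirm red in one enlarged crop.

```bash
python3 - <<'E'
import cv2
a=cv2.imread("pics/side0.png")[225:325,250:390];cv2.imwrite("pics/c.png",cv2.resize(a,None,fx=4,fy=4,interpolation=2))
from h import *
to([.481,.1455,.055],54)
E
```

```text
t 1.5 pos array([0.48143588, 0.14394733, 0.20010779]) yaw 53.929641342887706 F [-1.25229104 -0.08957745  0.26623486] op 0.9976458991957071
tilt 0.14510553438498486 shift [  1.1   1.3 145.1] roll -0.0012279902238912569
```

View pics/c.png

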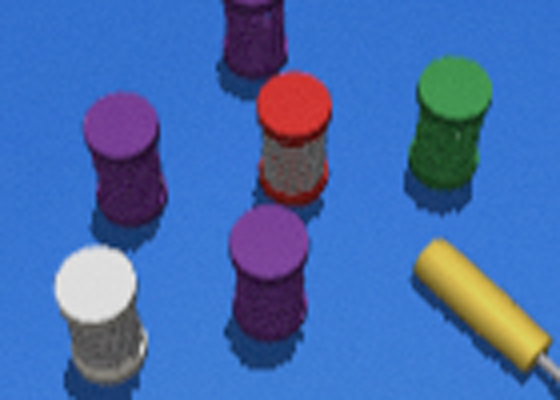

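The crop shows the red spring (red cap, steel coil, red foot) at the crop's (294,135), with the purple and green ones clearly different. Descending and gripping.

```bash
python3 -m inch '[[80,1,1,40,0],[80,1,1,80,0],[80,1,1,115,0],[80,1,1,135,0],[80,1,1,145,0],[80,1,1,145,0],[80,1,1,145,0]]'
python3 -m inch '[[30,0,0,0,0],[30,0,0,0,0],[30,0,0,0,0],[30,0,0,0,0],[30,0,0,0,0],[30,0,0,0,0]]'
```

```text
time_s: 2.2
position: [0.4812, 0.146, 0.0559]
tcp_rot: [[-0.809, 0.588, -0.001], [0.588, 0.809, -0.001], [0.0, -0.001, -1.0]]
force: [-1.2, 0.4, 0.6]
opening: 0.921
time_s: 2.8
position: [0.4812, 0.1459, 0.056]
tcp_rot: [[-0.809, 0.588, -0.001], [0.588, 0.809, -0.001], [0.0, -0.001, -1.0]]
force: [0.4, 0.4, 0.1]
opening: 0.461
```

```bash
python3 -m inch '[[20,0,0,0,0],[20,0,0,-20,0],[20,0,0,-60,0],[20,0,0,-110,0],[20,0,0,-145,0],[20,0,0,-145,0]]'
python3 - <<'E'
from h import *
to([.559,-.1515,.2],0)
p,d,m=grab("side");save("s1.png",cv2.resize(p[100:350,180:480],None,fx=2,fy=2))
E
```

```text
time_s: 3.4
position: [0.4847, 0.1464, 0.2055]
tcp_rot: [[-0.809, 0.588, 0.01], [0.588, 0.809, -0.0], [-0.008, 0.006, -1.0]]
force: [0.7, 0.1, -2.2]
opening: 0.441
t 3.4 pos array([0.48468156, 0.14637115, 0.20554718]) yaw 54.00222976700907 F [ 0.74602845  0.07890403 -2.24895817] op 0.4409555963136693
tilt 0.5753272914857939 shift [-235.2 -197.3    6.3] roll 0.9425167128527986
```

View pics/s1.png

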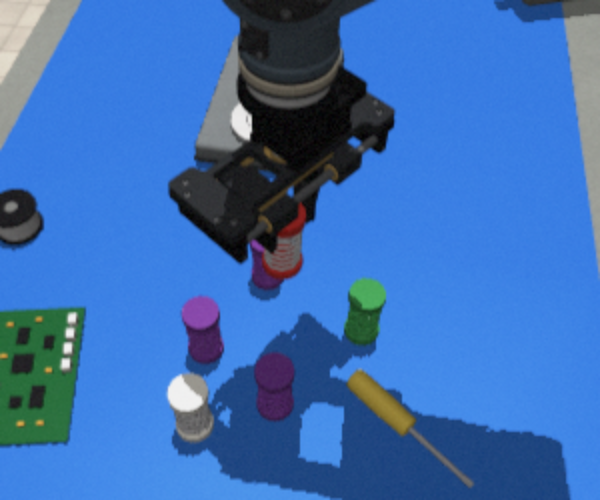

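The spring hangs upright in the jaws, and the white and other springs are undisturbed. Moving above the pan.

```bash
python3 -m inch '[[20,-30,-25,6,0.13],[20,-65,-55,6,0.27],[20,-105,-88,6,0.4],[20,-145,-121,6,0.54],[20,-180,-151,6,0.68],[20,-210,-176,6,0.81],[20,-235,-197,6,0.94],[20,-235,-197,6,0.94]]'
python3 -m inch '[[20,0,0,0,0],[20,0,0,0,0],[20,0,0,0,0]]'
python3 - <<'E'
from h import *
to([.559,-.1515,.115],0)
p,d,m=grab("wrist");C=cloud(m,d);k=masks(p)["red"]
N,L,st,c=cv2.connectedComponentsWithStats(k.astype(np.uint8))
for i in range(1,N):
    if st[i,4]>40:print(st[i],c[i],np.median(C[L==i],axis=0))
save("w2.png",p)
E
```

```text
time_s: 4.25
position: [0.5575, -0.156, 0.195]
tcp_rot: [[0.004, 1.0, 0.003], [1.0, -0.004, -0.001], [-0.001, 0.003, -1.0]]
force: [0.5, 0.3, -2.0]
opening: 0.445
time_s: 4.55
position: [0.5565, -0.1545, 0.1939]
tcp_rot: [[0.002, 1.0, 0.001], [1.0, -0.002, 0.0], [0.0, 0.001, -1.0]]
force: [-0.4, -0.2, -1.7]
opening: 0.448
t 4.55 pos array([ 0.55648956, -0.15447058,  0.19389495]) yaw -0.13363662385803785 F [-0.38772063 -0.19379433 -1.73538449] op 0.4478295886301146
tilt 0.04070399982977972 shift [ 3.   2.4 78.9] roll -0.002332399087571974
[289 195  55  33 401] [315.57855362 205.38653367] [ 0.55492338 -0.13988639  0.14787879]
[ 277  229   79   39 2378] [316.26576955 250.9234651 ] [ 0.55569657 -0.14393351  0.21804904]
[289 297  55  11 428] [316.72196262 300.98130841] [ 0.55612031 -0.17101101  0.21819798]
```

View pics/w2.png

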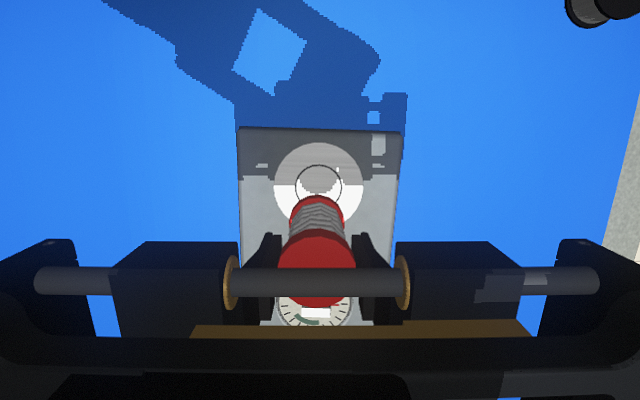

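The wrist view shows the spring held upright (cap at (316,260), foot at (316,205)) with the pan ring at (318,185) below. Cap top is at z 0.218, so there was no slip and the foot is at 0.138. The foot needs about 86 mm down.

```bash
python3 -m inch '[[20,3,2.5,30,0],[20,3,2.5,60,0],[20,3,2.5,75,0],[20,3,2.5,80,0],[20,3,2.5,83,0],[20,3,2.5,85,0],[20,3,2.5,86,0],[20,3,2.5,86,0]]'
```

```text
time_s: 5.4
position: [0.5599, -0.1518, 0.1091]
tcp_rot: [[0.002, 1.0, 0.003], [1.0, -0.002, -0.001], [-0.001, 0.003, -1.0]]
force: [0.3, 0.1, -2.0]
opening: 0.445
```

```bash
python3 - <<'E'
from h import *
to([.559,-.1515,.108],0)
p,d,m=grab("side");C=cloud(m,d);k=masks(p)["red"]
N,L,st,c=cv2.connectedComponentsWithStats(k.astype(np.uint8))
for i in range(1,N):
    if st[i,4]>15:print(st[i],c[i],np.median(C[L==i],axis=0))
save("s2.png",cv2.resize(p[80:220,230:410],None,fx=4,fy=4,interpolation=2))
E
```

```text
t 5.4 pos array([ 0.55993177, -0.15177943,  0.10908768]) yaw -0.1197707791410573 F [ 0.31475613  0.05879345 -2.01008992] op 0.4446339022990718
tilt 0.18438211467263943 shift [ 0.3 -0.9  1.1] roll -0.002090394443690506
[433  61   6  11  27] [435.74074074  66.07407407] [ 0.22394381 -0.59155305  0.09516479]
[303 131  15  13 162] [310.27160494 136.71604938] [ 0.55980299 -0.14651775  0.13396281]
[304 156  14   7  52] [310.78846154 159.59615385] [ 0.55763248 -0.13738613  0.0624749 ]
```

View pics/s2.png

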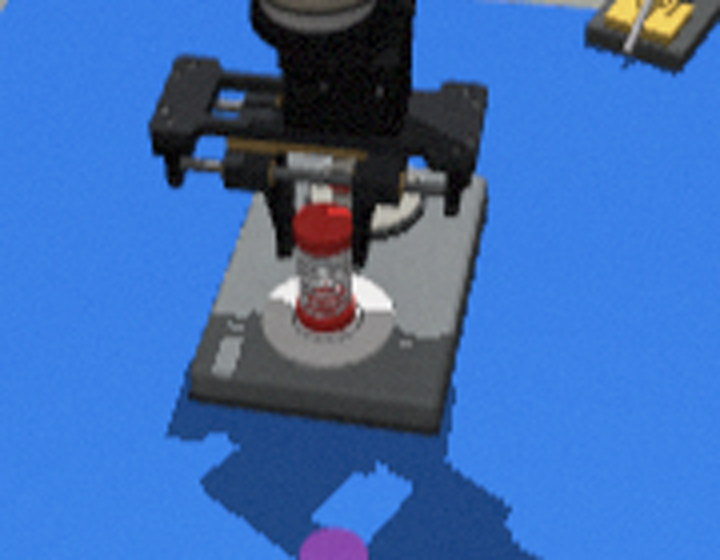

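The spring stands over the pan's centre, its foot inside the ring and about 1 mm up. Pressing now with the cap gripped.

```bash
python3 -m inch '[[20,0,-0.5,2,0],[20,0,-0.5,6,0],[20,0,-0.5,11,0],[20,0,-0.5,16,0],[20,0,-0.5,21,0],[20,0,-0.5,24,0],[20,0,-0.5,26,0],[20,0,-0.5,26,0]]'
python3 -m inch '[[20,0,0,0,0],[20,0,0,0,0],[20,0,0,0,0]]'
python3 - <<'E'
from h import *
to([.559,-.1515,.083],0)
p,d,m=grab("side");C=cloud(m,d);k=masks(p)["red"]
N,L,st,c=cv2.connectedComponentsWithStats(k.astype(np.uint8))
for i in range(1,N):
    if st[i,4]>15:print(st[i],c[i],np.median(C[L==i],axis=0),C[L==i][:,2].max())
a=cv2.resize(p[80:220,230:410],None,fx=3,fy=3,interpolation=2)
p,d,m=grab("top");a=np.vstack([a[:,:540],cv2.resize(p[145:225,350:470],(540,360))[:180]]) if 0 else np.hstack([a[:,:380],cv2.resize(p[145:225,360:470],(420,305))[:420] if 0 else cv2.copyMakeBorder(cv2.resize(p[145:225,360:470],(420,305)),0,115,0,0,0)])
save("s3.png",a)
E
```

```text
time_s: 6.25
position: [0.5603, -0.1522, 0.0838]
tcp_rot: [[0.002, 1.0, 0.005], [1.0, -0.002, -0.002], [-0.002, 0.005, -1.0]]
force: [-0.2, -0.0, 8.3]
opening: 0.452
time_s: 6.55
position: [0.5603, -0.1522, 0.0846]
tcp_rot: [[0.002, 1.0, 0.005], [1.0, -0.002, -0.002], [-0.002, 0.005, -1.0]]
force: [-2.1, 0.9, 8.8]
opening: 0.445
t 6.55 pos array([ 0.56029835, -0.15224165,  0.08461286]) yaw -0.11802461999471336 F [-2.12605122  0.88896304  8.7565032 ] op 0.4449504005607622
tilt 0.3035693392937001 shift [ 0.7 -1.3  1.6] roll -0.0020599182173228828
[433  61   7  11  28] [435.85714286  66.10714286] [ 0.22360736 -0.59117171  0.09691361] 0.10716348866540408
[303 137  15  14 159] [310.50314465 143.71069182] [ 0.55977849 -0.14744619  0.10965388] 0.7447146734751637
[304 156  14   8  52] [310.86538462 160.5       ] [ 0.55736528 -0.13743268  0.05899552] 0.7447146734751637
```

View pics/s3.png

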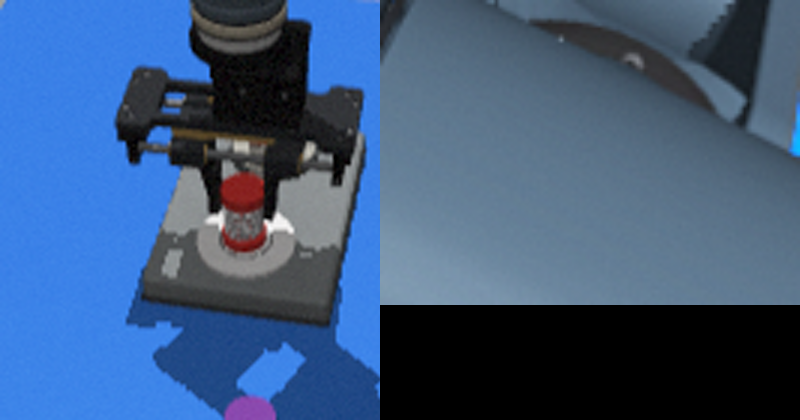

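The cap has gone down 24.3 mm in the side view at (310,144), with no slip and no tilt, at about 9–10 N. The top view is hidden by the arm. I'll press 1.5 mm more and hold for over a second.

```bash
python3 -m inch '[[20,0.5,-1,2,0],[20,0.5,-1,2,0],[20,0.5,-1,2,0],[20,0.5,-1,2,0],[20,0.5,-1,2,0],[20,0.5,-1,2,0],[20,0.5,-1,2,0],[20,0.5,-1,2,0]]'
python3 -m inch '[[20,0,0,0,0],[20,0,0,0,0],[20,0,0,0,0],[20,0,0,0,0],[20,0,0,0,0],[20,0,0,0,0]]'
python3 - <<'E'
from h import *
to([.559,-.1515,.108],0)
p,d,m=grab("side");C=cloud(m,d);k=masks(p)["red"]
N,L,st,c=cv2.connectedComponentsWithStats(k.astype(np.uint8))
for i in range(1,N):
    if st[i,4]>15:print(st[i],c[i],np.median(C[L==i],axis=0))
p,d,m=grab("wrist");k=masks(p)["red"]
N,L,st,c=cv2.connectedComponentsWithStats(k.astype(np.uint8));C=cloud(m,d)
for i in range(1,N):
    if st[i,4]>15:print("w",st[i],c[i],np.median(C[L==i],axis=0))
save("w3.png",p)
E
```

```text
time_s: 7.45
position: [0.5602, -0.1522, 0.0837]
tcp_rot: [[0.002, 1.0, 0.007], [1.0, -0.002, -0.003], [-0.003, 0.007, -1.0]]
force: [-0.8, 0.3, 9.7]
opening: 0.447
time_s: 8.05
position: [0.5603, -0.1523, 0.0845]
tcp_rot: [[0.002, 1.0, 0.007], [1.0, -0.002, -0.004], [-0.004, 0.007, -1.0]]
force: [-1.5, 0.5, 9.8]
opening: 0.449
t 8.05 pos array([ 0.56031278, -0.15226669,  0.08454574]) yaw -0.10797209505954204 F [-1.47506279  0.54078161  9.76221863] op 0.44863117201806735
tilt 0.46282350406489053 shift [  0.7  -1.1 -23.5] roll -0.001884468559065229
[433  61   7  11  28] [435.85714286  66.10714286] [ 0.22367259 -0.59127612  0.09753632]
[303 137  15  14 159] [310.50314465 143.71069182] [ 0.55961952 -0.14631413  0.10976552]
[304 156  14   8  51] [310.88235294 160.50980392] [ 0.55754935 -0.13747657  0.05868814]
w [286 203  61  36 553] [315.41229656 214.42676311] [ 0.55898127 -0.13769219  0.05928193]
w [ 277  229   79   39 2397] [316.03254068 250.85398415] [ 0.55933335 -0.14155511  0.10875222]
w [289 297  55  11 421] [315.97387173 300.9192399 ] [ 0.55927511 -0.16860674  0.10895067]
```

View pics/w3.png

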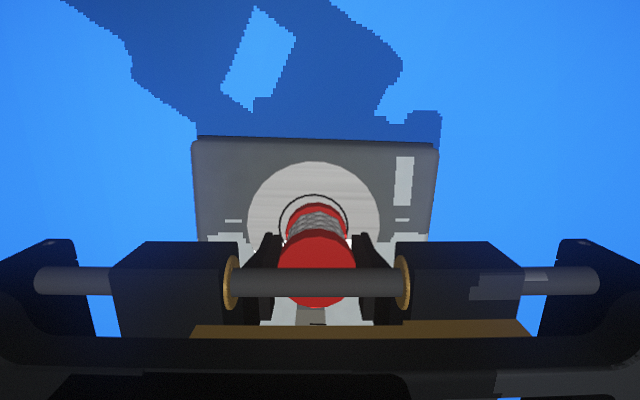

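The cap top reads z = 0.1088 (56.8 mm above the pan, mark at 55) in the wrist view. It is upright, at about 10 N, and has been held for over 1.5 s. The foot is about central in the ring at (316,215). Letting it rise, then opening gently.

```bash
python3 -m inch '[[20,0,0,-4,0],[20,0,0,-9,0],[20,0,0,-14,0],[20,0,0,-19,0],[20,0,0,-22,0],[20,0,0,-23,0],[20,0,0,-23,0],[20,0,0,-23,0]]'
```

```text
time_s: 8.95
position: [0.56, -0.1521, 0.1071]
tcp_rot: [[0.002, 1.0, 0.007], [1.0, -0.002, -0.003], [-0.003, 0.007, -1.0]]
force: [-0.8, -0.5, 1.0]
opening: 0.448
```

```bash
python3 -m inch '[[42,0,0,-0.5,0],[45,0,0,-0.5,0],[50,0,0,-0.5,0],[58,0,0,-0.5,0],[66,0,0,-0.5,0],[75,0,0,-0.5,0],[80,0,0,-0.5,0],[80,0,0,-0.5,0]]'
python3 -m inch '[[80,0,0,-10,0],[80,0,0,-30,0],[80,0,0,-60,0],[80,0,0,-100,0],[80,0,0,-130,0],[80,0,0,-130,0]]'
python3 -m inch '[[80,0,50,0,0],[80,0,100,0,0],[80,0,150,0,0],[80,0,200,0,0],[80,0,200,0,0],[80,0,200,0,0]]'
python3 - <<'E'
from h import *
for n in("top","side"):
    p,d,m=grab(n);C=cloud(m,d);h=masks(p)
    for k in h:
        N,L,st,c=cv2.connectedComponentsWithStats((h[k]&(C[...,2]>.07)&(C[...,2]<.2)).astype(np.uint8))
        for i in range(1,N):
            if st[i,4]>25:print(n,k,st[i],c[i],np.mean(C[L==i],axis=0))
    if n=="top": a=cv2.resize(p[130:240,340:480],(560,440),interpolation=2)
    else: save("e.png",np.hstack([a[:,:],cv2.resize(p[90:200,280:340],(240,440),interpolation=2)]))
E
```

```text
time_s: 9.75
position: [0.56, -0.1521, 0.1076]
tcp_rot: [[0.002, 1.0, 0.007], [1.0, -0.002, -0.003], [-0.003, 0.007, -1.0]]
force: [0.1, 0.3, -1.1]
opening: 0.891
time_s: 10.35
position: [0.5621, -0.153, 0.2435]
tcp_rot: [[0.002, 1.0, 0.017], [1.0, -0.002, -0.008], [-0.008, 0.017, -1.0]]
force: [1.1, -0.2, 0.7]
opening: 0.914
time_s: 10.95
position: [0.7619, -0.1528, 0.2443]
tcp_rot: [[0.001, 1.0, 0.014], [1.0, -0.001, -0.007], [-0.007, 0.014, -1.0]]
force: [-0.4, -0.2, -1.2]
opening: 0.916
top red [612 342  11   4  27] [617.03703704 343.40740741] [ 0.22924391 -0.60690895  0.09847926]
top red [597 348  11   4  26] [602.19230769 349.38461538] [ 0.21767574 -0.57564865  0.09782734]
top white [615 279   6  19  30] [616.5        288.33333333] [ 0.33727122 -0.62083402  0.08992224]
top white [584 341  56  24  86] [611.39534884 353.02325581] [ 0.21401955 -0.58121473  0.11740064]
side red [313 124   9   4  28] [316.92857143 125.71428571] [ 0.55548999 -0.22288702  0.10770424]
side red [303 131  16  13 174] [310.40229885 136.9137931 ] [ 0.56002136 -0.14868262  0.13123875]
side white [264 287  20  19 299] [273.40802676 295.7458194 ] [0.56279982 0.2616492  0.08100069]
```

View pics/e.png

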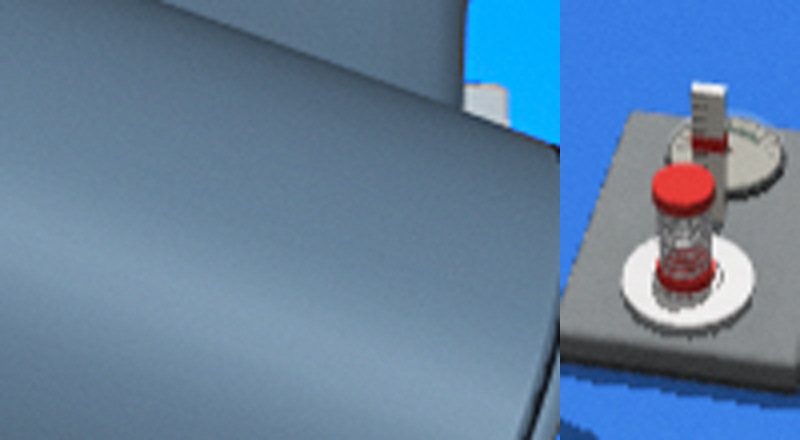

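The side view shows the spring free, upright and near the pan's centre at (310,137), with its cap at full height. The white spring is unmoved at (273,296). Handing in.

```bash
python3 -c "
from rig import bot
print(bot.read_state()['time_s'],bot.hand_in())"
```

```text
the job is handed in; nothing more can be done
11.05 None
```

I stood the red-capped spring on the pan, pressed it to the red mark while gripping its cap, and held it there about 1.8 s. I then let it rise, opened the jaws and moved clear. The job was handed in at 11.05 s; no verdict was reported.

**While pressed:** the cap top was about 56.8 mm above the pan point (mark at 55 mm). The wrist force was 9–10 N, with no slip or visible tilt.

**At the end:**
- **Red spring:** in the side view it stands upright and free, within about 3 mm of the pan's centre, with the cap back near z = 0.131 m (full height).
- **White spring:** it measured within about 2 mm of where it started.
- **Gripper:** it is clear of everything, at z = 0.244 m.

**Not confirmed:** I could not read the needle, during the press or at the end, because the arm hid the dial in the top view. The dial load is inferred from the wrist force and the cap height.

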